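# Set the running clearance of a panel hold-down gate

## Robot

A 6-joint arm with a two-finger parallel gripper is mounted at the origin on the work surface. World frame = base frame: x ahead of the robot, y to its left, z up, the work surface at z = 0. Lengths are in m, angles in degrees, forces in N, time in s.
With the tool pointing down it reaches from about 0.375 to 0.9 m from the base axis. Payload 3.1 kg.
Tool frame: the origin (TCP) lies at the very end of the fingers, on their centre line; the grasp point (between the pads) lies 19 mm behind it; z points along the fingers, y is the line along which they close (so a half turn about z gives the same grasp; the last joint's range is limited). The gripper opens to 87 mm and grips with 3 to 60 N. Pads are 19 mm wide; open, the fingers measure 117 mm over their backs; the gripper's body (75 mm by 190 mm) begins 51 mm behind the grasp point.
Start: joints at [-79.383, 30.224, 82.088, -0, 67.689, -10.227], TCP at [0.222, -0.584, 0.223] pointing down, gripper open.
Joint ranges: [-176.69, 176.69], [-43.24, 126.21], [12.49, 139.97], [-82, 262], [0, 151.66], [-163.58, 163.58]. Speed limits (degrees/s): [159.86, 159.86, 180, 180, 180, 180].

## Interface

Orientations are given as a 3x3 rotation matrix whose columns are the frame's x, y, z axes.
In Python, from rig import readout, cams, bot gives the robot as it stands.
- The arm moves only by the shell command python3 -m inch 'ROWS'. ROWS is JSON, a list of rows, each a list of 5 numbers: the shift along the world's x, y, z in cm, then the turn about the world's z in degrees, then the finger opening in cm, from 0 to 8.7. In form: [[dx, dy, dz, twist, fingers], ...]. A call has 1 to 10 rows; each row is the pose to reach, as a shift and turn from the pose commanded when the call began; what a row does not reach only later rows make up. A row lasts 1/12 s, in which the tool goes at most 41.7 mm and 7.16 degrees, less where a joint would pass 70% of its speed; a pose out of reach is approached as far as the arm can. A call with a gripper value outside its range is refused whole. The fingers move at their own pace and stop on an object; the grip force is fixed at half the most. Time passes only in rows, so rows that repeat a pose let the fingers close. It gives the time, the measured TCP pose, the force, the opening and the grip force at its end, in the units of the state.
- readout.read_state(): the state, without advancing time (a new reading comes with each control period).
- cams.capture(name): name is "scene" or "top" or "wrist"; returns a dict with "image" (400x640x3 uint8, blue, green, red), "intrinsics" (3x3 intrinsics, pixels), "xyz" and "rotation" of the camera in the world; the wrist camera has in their place "tool_from_camera" (4x4, takes a point from camera to tool coordinates, whose origin is the TCP and whose axes are the flange's). Camera axes: x right, y down, z forward; pixel columns grow to the right and rows downward; lengths in m; the calibration is good to about 2 mm. A picture is of the moment at which its call begins: read the wrist's pose just before it. There is no depth.
- bot.hand_in(): hands the job in; it is judged then, once.
The state is a dict: "time_s": time; "joint_positions": joint angles; "qvel": joint speeds; "tau": joint torques, N m; "position": TCP position; "tcp_rot": TCP orientation; "force": force on the tool from outside, world axes, zero at the start; "moment": the same for the moment, N m; "opening": opening from 0.0 (shut) to 1.0 (fully open); "grasp_force": force on a finger pad.
Only numpy, scipy, OpenCV 4.12 (cv2) and the standard library are available. Lean on these libraries where they do the work, as an engineer would, in place of code of your own. Each camera call takes 0.05 s, during which the arm holds its last target. There are 200 camera calls.

## Task

Set the hold-down gate for the sample panel lying in it: turn the bar knob clockwise (seen from above) until the screw just bottoms firmly on the panel, without forcing it so that the brass bushing turns in the arm, then back the knob off a quarter turn. Then swing the black clamping lever clockwise fully over to lock the setting, leave the knob at the quarter turn, and do not disturb the things lying around.

Things in the scene. Friction and masses are not known exactly. Their poses are not given: they have to be found in the camera images.
- gate: Hold-down gate fixed to the bench; origin under the middle of its base (240 x 200 x 15 mm), x towards the column, z up. A white-edged oval panel (70 x 170 x 12 mm, along y) is fixed on it. Column at x = +65 mm carries an aluminium arm 180 x 50 mm, its top 110 mm above the bench. Vertical axes: screw at x = -50 mm, y = 0; lever pivot at x = +65 mm, y = 0.
- knob_grip (a point): Centre, on the screw axis, of the black bar knob: 60 mm long (this point's x axis, turns with it), 13 thick, from 138 to 170 mm above the bench. Clockwise from above lowers the foot, 2 mm a turn; the knob stays at its height. Starts 0.8 to 1.9 rad short of the bottom, unknown where; runs with 0.05 N m friction, stops hard at the bottom (0.3 N m or more is felt at once), stays where left.
- foot_face (a point): Centre of the underside of the round steel foot (30 mm in diameter) at the lower end of the screw; it moves straight up and down with the knob.
- panel_top (a point): Point on the sample panel's top face under the foot, 27 mm above the bench; its z axis is up. The gap from here up to the foot is 0 when the screw has bottomed and 0.5 mm at a quarter turn back.
- bushing_edge (a point): Rim point, 14 mm from the screw axis, of the round brass bushing (28 mm wide, 7 mm high) on the arm's top round the screw. It must stay still: above about 1.2 N m on the bottomed knob it starts to turn in the arm, which ruins the setting. Its heading tells nothing about where the screw bottoms.
- lock (a joint): Angle of the clamping lever (rad): 0 is free, 1.2 is its stop, fully over (locked); it grows clockwise seen from above. Friction about 0.12 N m; it stays where it is left.
- lock_tip (a point): On the black lever's handle, 65 mm from the pivot, 134 mm above the bench; its x axis points outward from the pivot. The handle is a round bar 14 mm thick, level from 28 to 85 mm from the pivot. At joint 0 it points to the gate's +y and 20 degrees towards -x (robot side); it swings clockwise, away from the robot.
- glue_bottle: White plastic glue bottle with a red nozzle, 58 mm in diameter, 155 mm high, upright; origin under its centre. Leave alone.
- panel_stack: Two oval white-edged panels, one on the other, 90 x 190 x 25 mm; origin under the centre. Leave alone.
- sample_disc: Round board sample with a black edge, 84 mm in diameter, 8 mm thick; origin under the centre. Leave alone.

How it is judged:
By the outcome, as a careful person would: the job done as asked, in the order asked, and still so for the second after the job is handed in, with the robot touching nothing.
It also fails if it takes over 72 s, if anything falls off the work surface, if the arm or the gripper's body presses on something with over 40 N, if the wrist force passes 120 N, or if a joint passes its speed limit or range.

## Working session

There is one attempt and no reset: what is moved stays moved. The work goes in short steps, Python scripts to look and compute and a shell command to move; the robot and the scene stay as the last step left them, time stands still between calls to the robot, and variables do not carry over. Pictures are saved under pics/ and viewed, at most 10 in all, crops included, and the job is handed in when it is done.

```bash
mkdir -p pics; cat > h.py <<'E'
import numpy as np,cv2
from rig import readout,cams,bot
def ray(c,px):
    K=np.array(c["intrinsics"]);R=np.array(c["rotation"]);d=R@np.linalg.solve(K,[px[0],px[1],1.]);return np.array(c["xyz"]),d
def onz(c,px,z):
    o,d=ray(c,px);return o+d*(z-o[2])/d[2]
def proj(c,p):
    K=np.array(c["intrinsics"]);q=K@(np.array(c["rotation"]).T@(np.array(p)-np.array(c["xyz"])));return q[:2]/q[2]
def wrist():
    s=readout.read_state();c=cams.capture("wrist");T=np.eye(4);T[:3,:3]=s["tcp_rot"];T[:3,3]=s["position"];M=T@np.array(c["tool_from_camera"])
    c["xyz"]=M[:3,3];c["rotation"]=M[:3,:3];return c
E
python3 - <<'E'
from h import *
for n in("scene","top"):
    c=cams.capture(n);cv2.imwrite(f"pics/{n}0.png",c["image"]);print(n,c["xyz"],c["rotation"],c["intrinsics"])
s=readout.read_state();print(s)
E
```

```text
scene [ 0.96546031 -0.71621077  0.69142036] [[ 8.54529211e-01  2.88510966e-01 -4.31904214e-01]
 [ 5.19403297e-01 -4.74995197e-01  7.10351869e-01]
 [-2.08122957e-04 -8.31348895e-01 -5.55750818e-01]] [[487.33089596   0.         315.1439374 ]
 [  0.         487.33089596 198.83371419]
 [  0.           0.           1.        ]]
top [0.41750804 0.05159569 0.97767387] [[-0.01895492 -0.99330725  0.11393605]
 [-0.99973173  0.02034687  0.01106639]
 [-0.01331057 -0.11369572 -0.99342645]] [[456.50361287   0.         327.65425516]
 [  0.         456.50361287 203.65342421]
 [  0.           0.           1.        ]]
{'time_s': 0.1, 'joint_positions': array([-7.93829446e+01,  3.02714256e+01,  8.21489111e+01, -2.23980419e-03,
        6.76899602e+01, -1.02271368e+01]), 'qvel': array([ 0.0758862 ,  0.00192367, -0.28517738,  0.00290297, -0.0003534 ,
        0.01436988]), 'tau': array([ 2.58870250e-04, -4.40984523e+01, -1.77150589e+01,  6.34489604e-02,
        5.33501920e-02, -4.08811979e-05]), 'position': array([ 0.22228745, -0.58342795,  0.22169398]), 'tcp_rot': array([[ 9.34546271e-01,  3.55841418e-01, -3.90223835e-04],
       [ 3.55841500e-01, -9.34544420e-01,  1.88542301e-03],
       [ 3.06230091e-04, -1.90087288e-03, -9.99998146e-01]]), 'force': array([ 0.1103278 ,  0.48127395, -0.0024203 ]), 'moment': array([-0.03664829, -0.01399029,  0.04079503]), 'grasp_force': 0.0, 'opening': 1.0006970606017882}
```

View pics/scene0.png

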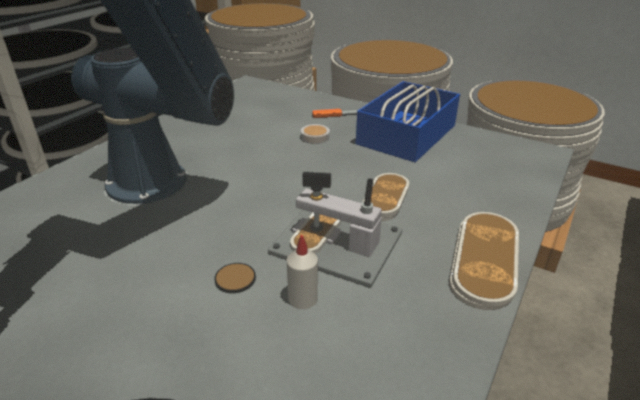

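View pics/top0.png

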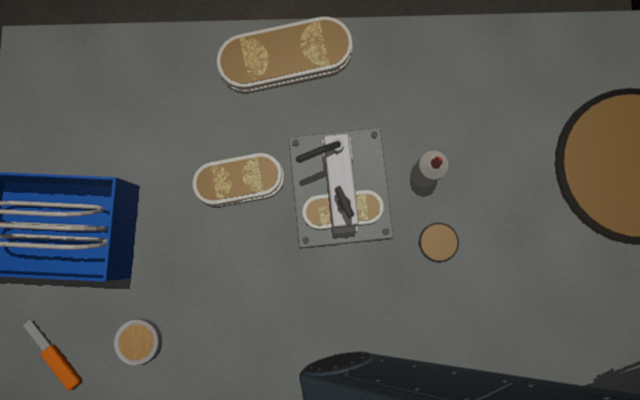

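The scene view shows the gate with the knob at (316,180), the lever at (369,195) and the bottle at (302,280). In the top view the knob is at (344,205), the lever runs from (337,147) to (300,158), the bottle is at (433,165), and the disc is at (438,242).

```bash
python3 - <<'E'
from h import *
c=cams.capture("top");im=c["image"]
cn=[(291,135),(381,128),(393,240),(300,248)]
P=np.array([onz(c,p,.015) for p in cn]);print(P.round(3),P.mean(0).round(4))
for a,b in((0,1),(1,2),(2,3),(3,0)):print(np.linalg.norm(P[a]-P[b]).round(4))
x=(P[0]+P[1]-P[2]-P[3])[:2];print("head",np.degrees(np.arctan2(x[1],x[0])))
print("knob",onz(c,(344,205),.17),"pivot",onz(c,(337,147),.134),"tip",onz(c,(299,159),.134))
print("bottle",onz(c,(437,162),.155),"disc",onz(c,(438,242),.008))
cr=cv2.resize(im[110:260,270:470],None,fx=4,fy=4,interpolation=cv2.INTER_CUBIC);cv2.imwrite("pics/topc.png",np.clip(cr*1.5,0,255).astype(np.uint8))
E
```

```text
[[ 0.679  0.139  0.015]
 [ 0.69  -0.056  0.015]
 [ 0.448 -0.073  0.015]
 [ 0.435  0.122  0.015]] [0.5632 0.0329 0.015 ]
0.1951
0.2423
0.196
0.2442
head 3.9977530392236376
knob [0.50713292 0.03155461 0.17      ] pivot [0.62147022 0.04132468 0.134     ] tip [0.59999076 0.11333945 0.134     ]
bottle [ 0.58436297 -0.14047152  0.155     ] disc [ 0.44248328 -0.16897593  0.008     ]
```

View pics/topc.png

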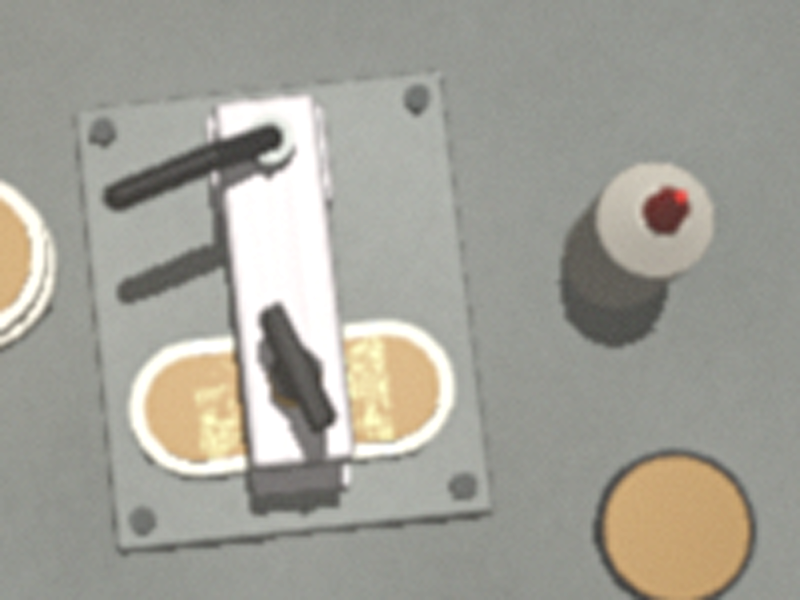

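The crop shows the lever from (275,138) to (115,195). The bar knob runs from (270,312) to (327,425), so its heading is about +26°, with the bushing under it. I'll move over the knob with the tool's x axis flipped (about 206°), so joint 6 has room to turn clockwise.

```bash
python3 -m inch '[[3,6,0.5,7,8.7],[6,12,1,14,8.7],[9,18,1.5,21,8.7],[12,24,2,28,8.7],[14,29,2.5,35,8.7],[16,33,3,42,8.7],[17,36,3,49,8.7],[18,38,3,56,8.7],[19,40,3,63,8.7],[20,42,3,70,8.7]]'; python3 -m inch '[[1,3,0,7,8.7],[2,6,0,14,8.7],[3,9,0,21,8.7],[4,11,0,28,8.7],[5,13,0,35,8.7],[6,15,0,42,8.7],[7,17,0,49,8.7],[8,18,0,56,8.7],[8,19,0,63,8.7],[8,19,0,70,8.7]]'; python3 -m inch '[[0,0,0,7,8.7],[0,0,0,14,8.7],[0,0,0,21,8.7],[0,0,0,28,8.7],[0,0,0,35,8.7],[0,0,0,42,8.7],[0,0,0,45,8.7],[0,0,0,45,8.7]]'
python3 - <<'E'
from h import *
c=wrist();cv2.imwrite("pics/w1.png",c["image"]);s=readout.read_state();print(s["joint_positions"].round(1),s["position"])
R=s["tcp_rot"];print(np.degrees(np.arctan2(R[1,0],R[0,0])));print(c["xyz"],proj(c,(.513,.0295,.17)))
E
```

```text
time_s: 0.98
position: [0.4015, -0.2069, 0.251]
tcp_rot: [[-0.02, 1.0, 0.0], [1.0, 0.02, -0.0], [-0.0, 0.0, -1.0]]
force: [0.7, 0.5, 0.3]
opening: 0.999
grasp_force: 0.0
time_s: 1.82
position: [0.4813, -0.017, 0.2505]
tcp_rot: [[-0.947, 0.32, -0.001], [0.32, 0.947, 0.001], [0.001, 0.001, -1.0]]
force: [-0.0, 0.3, 0.3]
opening: 1.001
grasp_force: 0.0
time_s: 2.48
position: [0.4811, -0.0188, 0.2506]
tcp_rot: [[-0.9, -0.437, -0.0], [-0.437, 0.9, 0.0], [0.0, 0.0, -1.0]]
force: [0.1, 0.4, -0.5]
opening: 1.0
grasp_force: 0.0
[ -15.6   17.   100.1    0.    62.9 -131.3] [ 0.48104207 -0.01883116  0.25062813]
-154.23101916506909
[ 0.40829507 -0.05237236  0.41232788] [352.6133563  256.03086402]
```

View pics/w1.png

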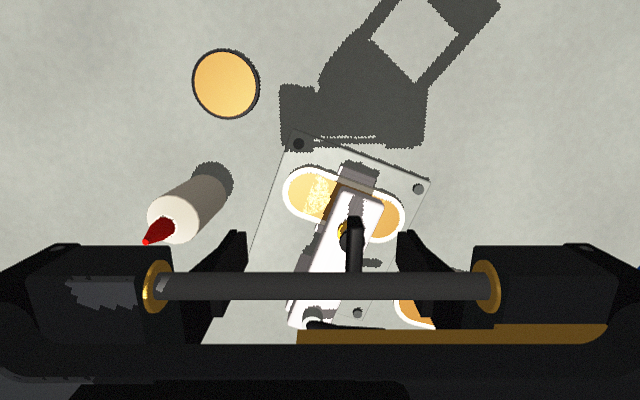

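The wrist view shows the knob bar nearly vertical at columns 347–363, with its near end at about row 217. The predicted axis point (353,256) falls on it. Next I'll measure the bar's line and end.

```bash
python3 - <<'E'
from h import *
c=wrist();g=c["image"].max(2)
for r in range(208,272,4):
    row=g[r,325:385];print(r,''.join('#' if v<50 else '+' if v<90 else '.' for v in row))
t=cams.capture("top")
a,b=onz(t,(337.6,188),.17),onz(t,(351.6,216),.17);print("top bar",a,b,(a+b)/2,np.linalg.norm(a-b),np.degrees(np.arctan2(*(a-b)[1::-1])))
E
```

```text
208 .++++.......................................................
212 ...+........................................................
216 ..+....................###########++........................
220 ......................##############+.......................
224 ...............++.....################......................
228 .............+........#################+....................
232 ..................#########++++++#+####.....................
236 ................##+++#####++++++++####+.....................
240 ...............#+++++#####+++++++######+....................
244 ...............#+++++#####++++++#+#####+....................
248 .................##++#####+++++#######......................
252 .....................#####++++#+#####+......................
256 .....................#####++++########......................
260 .....................#####+++#########+++++++++++++++++.....
264 .....................#####++##########+++++++++++++++++++...
268 .....................####++##########.......................
top bar [0.53793349 0.04228351 0.17      ] [0.48722528 0.0185307  0.17      ] [0.51257938 0.03040711 0.17      ] 0.055995700091948195 25.09939597360797
```

```bash
cat > chk.py <<'E'
import sys,numpy as np
from rig import readout
s=readout.read_state();R=s["tcp_rot"];L=float(sys.argv[1]) if len(sys.argv)>1 else 9
print("t%.2f p"%s["time_s"],(s["position"]*1e3).round(1),"hd %.2f"%np.degrees(np.arctan2(-R[1,0],-R[0,0])),"F",s["force"].round(1),"Mz %.3f"%s["moment"][2],"op %.1fmm g%.0f j6 %.0f"%(s["opening"]*87,s["grasp_force"],s["joint_positions"][5]))
sys.exit(abs(s["moment"][2])>L)
E
python3 -m inch '[[1.5,2.5,0,0,8.7],[3.1,4.9,0,-0.5,8.7],[3.1,4.9,-3,-0.5,6],[3.1,4.9,-6,-0.5,5],[3.1,4.9,-8,-0.5,4],[3.1,4.9,-9.5,-0.5,4],[3.1,4.9,-10.4,-0.5,4],[3.1,4.9,-10.4,-0.5,4]]' >/dev/null; python3 chk.py
python3 - <<'E'
from h import *
c=wrist();cv2.imwrite("pics/w2.png",c["image"][150:400])
E
```

```text
t3.30 p [511.   30.3 145. ] hd 25.31 F [ 0.3  0.5 -0.5] Mz 0.003 op 55.2mm g0 j6 -124False
```

View pics/w2.png

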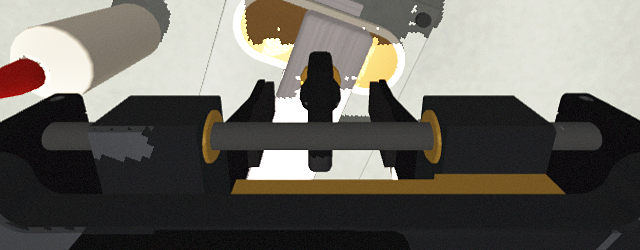

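The knob bar is centred between the fingers, at column 320, so I'll close on it.

```bash
python3 -m inch '[[0.15,0,0,0,2.5],[0.15,0,0,0,1.5],[0.15,0,0,0,0.8],[0.15,0,0,0,0.8],[0.15,0,0,0,0.8],[0.15,0,0,0,0.8]]' >/dev/null; python3 chk.py;python3 -m inch '[[0,0,0,0,0.8],[0,0,0,0,0.8],[0,0,0,0,0.8]]' >/dev/null; python3 chk.py
```

```text
t3.85 p [513.7  30.4 147.2] hd 25.32 F [-1.3  3.9  3.3] Mz 0.009 op 12.8mm g30 j6 -124
t4.10 p [513.8  30.4 147.2] hd 25.33 F [-1.7  1.4  5.1] Mz -0.060 op 12.9mm g30 j6 -124False
False
```

```bash
sed -i 's/sys.exit(/sys.exit(int(/;$s/$/)/' chk.py
python3 -m inch '[[0,0,0,-4,0.8],[0,0,0,-8,0.8],[0,0,0,-12,0.8],[0,0,0,-16,0.8]]' >/dev/null; python3 chk.py 0.2 && python3 -m inch '[[0,0,0,-4,0.8],[0,0,0,-8,0.8],[0,0,0,-12,0.8],[0,0,0,-16,0.8],[0,0,0,-20,0.8],[0,0,0,-20,0.8]]' >/dev/null; python3 chk.py 0.2
```

```text
t4.43 p [513.7  30.5 147.2] hd 9.15 F [-1.   2.6  4.9] Mz 0.047 op 13.0mm g30 j6 -108
t4.93 p [513.7  30.8 147.2] hd -10.81 F [-1.4  3.2  5.5] Mz 0.002 op 12.8mm g30 j6 -88
```

```bash
c(){ python3 chk.py 0.2; }
python3 -m inch '[[0,0,0,-3,0.8],[0,0,0,-3,0.8]]' >/dev/null && c &&
python3 -m inch '[[0,0,0,-3,0.8],[0,0,0,-3,0.8]]' >/dev/null && c &&
python3 -m inch '[[0,0,0,-3,0.8],[0,0,0,-3,0.8]]' >/dev/null && c &&
python3 -m inch '[[0,0,0,-3,0.8],[0,0,0,-3,0.8]]' >/dev/null && c &&
python3 -m inch '[[0,0,0,-3,0.8],[0,0,0,-3,0.8]]' >/dev/null && c &&
python3 -m inch '[[0,0,0,-3,0.8],[0,0,0,-3,0.8]]' >/dev/null && c &&
python3 -m inch '[[0,0,0,-3,0.8],[0,0,0,-3,0.8]]' >/dev/null && c &&
python3 -m inch '[[0,0,0,-3,0.8],[0,0,0,-3,0.8]]' >/dev/null && c &&
python3 -m inch '[[0,0,0,-3,0.8],[0,0,0,-3,0.8]]' >/dev/null && c &&
python3 -m inch '[[0,0,0,-3,0.8],[0,0,0,-3,0.8]]' >/dev/null && c
```

```text
t5.10 p [513.7  30.8 147.2] hd -13.77 F [-1.3  3.2  5.5] Mz -0.066 op 12.9mm g30 j6 -85
t5.27 p [513.8  30.8 147.2] hd -16.78 F [-0.8  3.6  5.3] Mz -0.048 op 12.6mm g30 j6 -82
t5.43 p [513.8  30.9 147.2] hd -19.78 F [-1.6  2.8  5.6] Mz -0.028 op 13.0mm g30 j6 -79
t5.60 p [513.8  30.9 147.2] hd -22.78 F [-1.3  3.7  5.4] Mz -0.047 op 12.8mm g30 j6 -76
t5.77 p [513.7  30.9 147.2] hd -25.77 F [-0.6  3.2  6.1] Mz -0.040 op 12.7mm g30 j6 -73
t5.93 p [513.8  31.  147.2] hd -28.78 F [-1.1  3.8  5.2] Mz 0.002 op 13.0mm g30 j6 -70
t6.10 p [513.8  31.  147.2] hd -31.78 F [-0.3  3.7  6.2] Mz -0.052 op 12.9mm g30 j6 -67
t6.27 p [513.8  31.  147.2] hd -34.78 F [-0.1  3.3  5.8] Mz -0.037 op 12.8mm g30 j6 -64
t6.43 p [513.8  31.  147.2] hd -37.78 F [-1.1  4.9  6.2] Mz 0.009 op 12.7mm g30 j6 -61
t6.60 p [513.9  31.1 147.2] hd -40.78 F [-0.5  3.8  5.7] Mz -0.034 op 12.8mm g30 j6 -58
```

```bash
c(){ python3 chk.py 0.2; }
python3 -m inch '[[0,0,0,-3,0.8],[0,0,0,-3,0.8]]' >/dev/null && c &&
python3 -m inch '[[0,0,0,-3,0.8],[0,0,0,-3,0.8]]' >/dev/null && c &&
python3 -m inch '[[0,0,0,-3,0.8],[0,0,0,-3,0.8]]' >/dev/null && c &&
python3 -m inch '[[0,0,0,-3,0.8],[0,0,0,-3,0.8]]' >/dev/null && c &&
python3 -m inch '[[0,0,0,-3,0.8],[0,0,0,-3,0.8]]' >/dev/null && c &&
python3 -m inch '[[0,0,0,-3,0.8],[0,0,0,-3,0.8]]' >/dev/null && c &&
python3 -m inch '[[0,0,0,-3,0.8],[0,0,0,-3,0.8]]' >/dev/null && c &&
python3 -m inch '[[0,0,0,-3,0.8],[0,0,0,-3,0.8]]' >/dev/null && c &&
python3 -m inch '[[0,0,0,-3,0.8],[0,0,0,-3,0.8]]' >/dev/null && c &&
python3 -m inch '[[0,0,0,-3,0.8],[0,0,0,-3,0.8]]' >/dev/null && c
python3 -c "
from h import *
cv2.imwrite('pics/w3.png',wrist()['image'])"
```

```text
t6.77 p [513.8  31.1 147.2] hd -43.79 F [0.3 3.7 4.6] Mz -0.028 op 12.8mm g30 j6 -55
t6.93 p [513.9  31.1 147.2] hd -46.79 F [0.3 4.  5.3] Mz -0.091 op 12.4mm g30 j6 -52
t7.10 p [514.   31.1 147.2] hd -49.79 F [-0.7  5.1  5.1] Mz -0.052 op 12.6mm g30 j6 -49
t7.27 p [514.   31.2 147.2] hd -52.79 F [-0.1  5.2  4.7] Mz -0.042 op 12.9mm g30 j6 -46
t7.43 p [514.   31.2 147.2] hd -55.79 F [-1.1  5.3  5.1] Mz -0.066 op 12.7mm g30 j6 -43
t7.60 p [514.   31.2 147.2] hd -58.79 F [0.2 5.2 4.4] Mz -0.058 op 13.4mm g30 j6 -40
t7.77 p [514.   31.2 147.2] hd -61.72 F [-0.4  4.7  5.3] Mz 0.188 op 12.8mm g30 j6 -37
t7.93 p [514.1  31.  147.2] hd -64.57 F [0.3 4.2 5.5] Mz 0.702 op 13.4mm g30 j6 -35
```

View pics/w3.png

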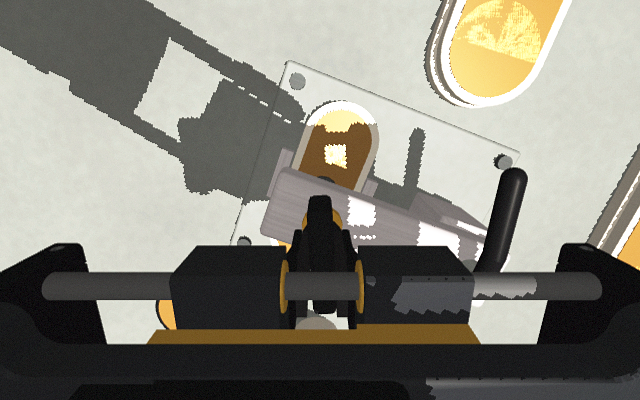

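The Mz reading rises from about 0 at heading -59°, to 0.19 at -61.7° and 0.70 N m at -64.6°. That puts the bottom at a tool heading of about -60.4°, felt firmly and well below 1.2 N m. The picture shows the knob held squarely at column 322 and the lever at (505,220). Now I'll back off to about +30°.

```bash

python3 -m inch '[[0,0,0,4.8,0.8],[0,0,0,4.8,0.8],[0,0,0,4.8,0.8]]' >/dev/null; python3 chk.py
python3 -m inch '[[0,0,0,5,0.8],[0,0,0,10,0.8],[0,0,0,15,0.8],[0,0,0,20,0.8],[0,0,0,25,0.8],[0,0,0,30,0.8],[0,0,0,35,0.8],[0,0,0,40,0.8],[0,0,0,45,0.8],[0,0,0,45,0.8]]' >/dev/null; python3 chk.py
python3 -m inch '[[0,0,0,5,0.8],[0,0,0,10,0.8],[0,0,0,15,0.8],[0,0,0,20,0.8],[0,0,0,25,0.8],[0,0,0,30,0.8],[0,0,0,35,0.8],[0,0,0,40,0.8],[0,0,0,45,0.8],[0,0,0,45,0.8]]' >/dev/null; python3 chk.py
```

```text
t8.23 p [514.1  31.1 147.2] hd -59.84 F [-1.4  6.2  5.4] Mz 0.065 op 12.6mm g30 j6 -39
t9.07 p [513.8  30.8 147.2] hd -14.68 F [-0.7  4.5  5.6] Mz 0.077 op 12.9mm g30 j6 -84
t9.90 p [513.9  30.4 147.2] hd 30.34 F [-1.5  2.7  6. ] Mz -0.033 op 12.6mm g30 j6 -129
```

```bash
python3 - <<'E'
from h import *
c=wrist();cv2.imwrite("pics/w4.png",c["image"])
for n in("w3","w4"):
    g=cv2.imread(f"pics/{n}.png").max(2)
    print(n)
    for r in range(190,270,6):print(r,''.join('#' if v<35 else '+' if v<80 else '.' for v in g[r,290:355]))
E
```

```text
w3
190 .................................................................
196 ......................+###############++.........................
202 ...................######################........................
208 ..................########################.......................
214 .................#########################+......................
220 .................#########################+......................
226 ................################################+................
232 ....+#######+##############################################+.....
238 ...#########################################################+....
244 ..############################################################...
250 ################################################################+
256 #################################################################
262 #################################################################
268 #################################################################
w4
190 .................................................................
196 .........................+++++##++###++.
[... 165 characters left out ...]

214 ...................+########################+....................
220 ...................##########################....................
226 ................+##############################+.................
232 .....######################################################......
238 ...+########################################################.....
244 ..###########################################################+...
250 ################################################################+
256 #################################################################
262 #################################################################
268 ################################################################+
```

Under load the bar end sat about 2 px off its present place, which is elastic wind-up with no lasting slip. The knob is therefore at the quarter turn, within about 1°. Now I'll release and lift.

```bash

python3 -m inch '[[0,0,0,0,1.6],[0,0,0,0,2.2],[0,0,0,0,3],[0,0,0,0,4],[0,0,0,0,5],[0,0,0,0,5]]' >/dev/null; python3 chk.py
python3 -m inch '[[0,0,2,0,5],[0,0,5,0,5],[0,0,8,0,4],[0,0,11,0,3],[0,0,11,0,3],[0,0,11,0,3]]' >/dev/null; python3 chk.py
python3 - <<'E'
from h import *
c=wrist();cv2.imwrite("pics/w5.png",c["image"]);print(proj(c,(.628,.0375,.134)),proj(c,(.513,.0295,.17)))
E
```

```text
t10.45 p [513.7  30.  146.6] hd 30.15 F [0.  0.4 0.5] Mz 0.005 op 40.6mm g0 j6 -129
t10.95 p [514.9  29.9 258.5] hd 30.15 F [-0.6  0.7  0.5] Mz -0.034 op 33.1mm g0 j6 -129
[272.83322686 278.90446914] [320.26295069 196.81410543]
```

View pics/w5.png

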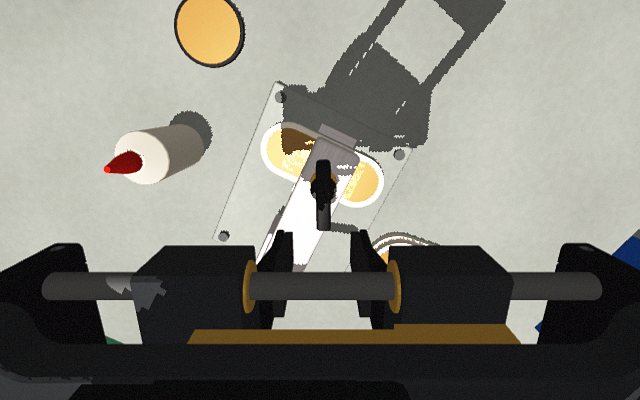

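The view shows the whole free knob, from (323,160) to (324,230), lying along the tool's x axis. I'll measure its heading, then move over the start point beside the lever with the fingers shut.

```bash
python3 - <<'E'
from h import *
c=wrist();g=c["image"].max(2)
P=[]
for r in list(range(164,174))+list(range(212,226)):
    k=np.where(g[r,310:338]<60)[0]+310;P.append(onz(c,((k[0]+k[-1])/2,r),.17)[:2]);
    if r%4==0:print(r,k[0],k[-1])
P=np.array(P);v=cv2.fitLine(P.astype(np.float32),cv2.DIST_L2,0,.001,.001).ravel();print("knob heading",np.degrees(np.arctan2(v[1],v[0])))
E
python3 -m inch '[[1,1,0,-7,0],[2,2,0,-14,0],[3,3,0,-21,0],[4,4,0,-28,0],[5,4.9,0,-35,0],[5.8,4.9,0,-42,0],[5.8,4.9,0,-49,0],[5.8,4.9,0,-56,0],[5.8,4.9,0,-63,0],[5.8,4.9,0,-70,0]]' >/dev/null
python3 -m inch '[[0,0,0,-7,0],[0,0,0,-14,0],[0,0,0,-21,0],[0,0,0,-26,0],[0,0,0,-26,0]]' >/dev/null; python3 chk.py
python3 - <<'E'
from h import *
c=wrist();cv2.imwrite("pics/w6.png",c["image"]);
P=np.array([.628,.0375,.141]);u=np.array([np.cos(np.radians(114)),np.sin(np.radians(114)),0])
print([proj(c,P+u*r).round(0) for r in(0,.028,.065,.085)])
E
```

```text
164 315 328
168 315 328
172 315 329
212 315 328
216 315 328
220 315 328
224 316 329
knob heading 30.357706
t12.30 p [570.6  79.1 254.6] hd -65.94 F [-0.1 -0.6 -0.1] Mz 0.065 op 0.4mm g0 j6 -27
[array([356., 253.]), array([358., 227.]), array([359., 191.]), array([360., 170.])]
```

View pics/w6.png

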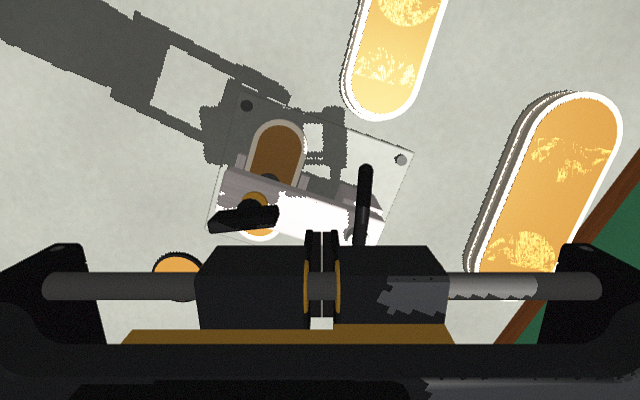

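The lever runs from (366,163) to (361,245), about 3–5 mm beyond the prediction. The fingers are on its robot side with a clear gap. Now I'll descend.

```bash

python3 -m inch '[[0,0,-3,0,0],[0,0,-6,0,0],[0,0,-9,0,0],[0,0,-11,0,0],[0,0,-12.5,0,0],[0,0,-13,0,0],[0,0,-13,0,0]]' >/dev/null; python3 chk.py
```

```text
t12.93 p [570.2  79.1 124.6] hd -65.77 F [ 0.6 -0.   0.9] Mz -0.004 op 0.6mm g0 j6 -27
```

```bash

python3 -m inch '[[0.6,0.2,-0.2,0,0],[1.3,0.45,-0.2,0,0],[1.9,0.9,-0.2,-7,0],[2.6,1.4,-0.2,-14,0],[3.1,1.6,-0.2,-19,0],[3.6,1.85,-0.2,-24,0],[4.1,2,-0.2,-29,0],[4.65,2.15,-0.2,-34,0]]' >/dev/null; python3 chk.py
python3 -m inch '[[0.55,0.05,0,-5,0],[1.1,0.1,0,-10,0],[1.65,0.05,0,-15,0],[2.2,0,0,-20,0],[2.65,-0.1,0,-24,0],[3.1,-0.2,0,-28,0]]' >/dev/null; python3 chk.py
python3 - <<'E'
from h import *
cv2.imwrite("pics/w7.png",wrist()["image"])
E
```

```text
t13.60 p [618.7 100.6 126. ] hd -100.04 F [-0.5 -1.1  0.7] Mz -0.024 op 0.4mm g1 j6 9
t14.10 p [649.5  98.9 125.9] hd -128.00 F [-2.   0.3  0.6] Mz 0.009 op 0.6mm g1 j6 37
```

View pics/w7.png

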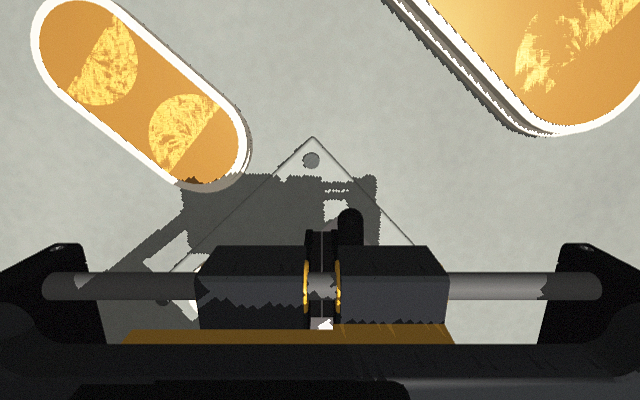

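The lever, with its tip at (350,212), lies against the finger and follows it. Now I'll push on to the stop, watching the force.

```bash

python3 -m inch '[[0.35,-0.13,0,-3.5,0],[0.7,-0.28,0,-6.8,0],[0.7,-0.28,0,-6.8,0]]' >/dev/null; python3 chk.py
python3 -m inch '[[0.15,-0.15,0,0,0],[0.15,-0.15,0,0,0]]' >/dev/null; python3 chk.py
```

```text
t14.40 p [657.4  95.9 125.9] hd -134.61 F [-0.5 -0.1  0.7] Mz -0.032 op 0.3mm g0 j6 43
t14.57 p [658.4  94.9 125.6] hd -134.55 F [-0.6  1.3  0.6] Mz -0.004 op 0.6mm g1 j6 43
```

```bash
c(){ python3 chk.py; }
python3 -m inch '[[0.15,-0.15,0,-1,0],[0.15,-0.15,0,-1,0]]' >/dev/null; c
python3 -m inch '[[0.1,-0.1,0,-1,0],[0.1,-0.1,0,-1,0]]' >/dev/null; c
python3 -m inch '[[0.1,-0.1,0,0,0],[0.1,-0.1,0,0,0]]' >/dev/null; c
```

```text
t14.73 p [658.5  94.9 125.4] hd -135.67 F [-2.7  6.   3.5] Mz 0.120 op 0.4mm g3 j6 44
t14.90 p [658.6  95.  125.4] hd -136.67 F [-5.2  7.5  3.6] Mz 0.099 op 0.4mm g4 j6 45
t15.07 p [658.6  94.9 125.4] hd -136.63 F [-6.5  9.2  5.6] Mz 0.096 op 0.6mm g6 j6 45
```

The position has stopped moving while the force grows to 11 N, so the lever is on its stop. I'll back away, lift and check.

```bash

python3 -m inch '[[-0.8,0.8,0,0,0],[-1.6,1.6,0,0,0],[-2.4,2.4,0,0,0],[-2.4,2.4,3,0,0],[-2.4,2.4,7,0,0],[-2.4,2.4,11,0,0],[-2.4,2.4,15,0,0]]' >/dev/null; python3 chk.py
python3 -m inch '[[-4,-4,0,0,0],[-7,-8,0,0,0],[-10,-12,0,0,0],[-13,-16,0,0,0],[-15,-20,0,0,0],[-16,-24,0,0,0],[-17,-28,0,0,0],[-17,-28,0,0,0]]' >/dev/null; python3 chk.py
python3 - <<'E'
from h import *
c=cams.capture("top");cr=cv2.resize(c["image"][110:260,270:470],None,fx=4,fy=4,interpolation=cv2.INTER_CUBIC);cv2.imwrite("pics/topd.png",np.clip(cr*1.5,0,255).astype(np.uint8))
E
```

```text
t15.65 p [636.5 114.9 276. ] hd -136.63 F [0.6 0.6 0.3] Mz -0.026 op 0.7mm g0 j6 47
t16.32 p [ 465.7 -166.5  275.1] hd -136.62 F [ 0.6 -0.7 -0.2] Mz 0.019 op 0.2mm g0 j6 14
```

View pics/topd.png

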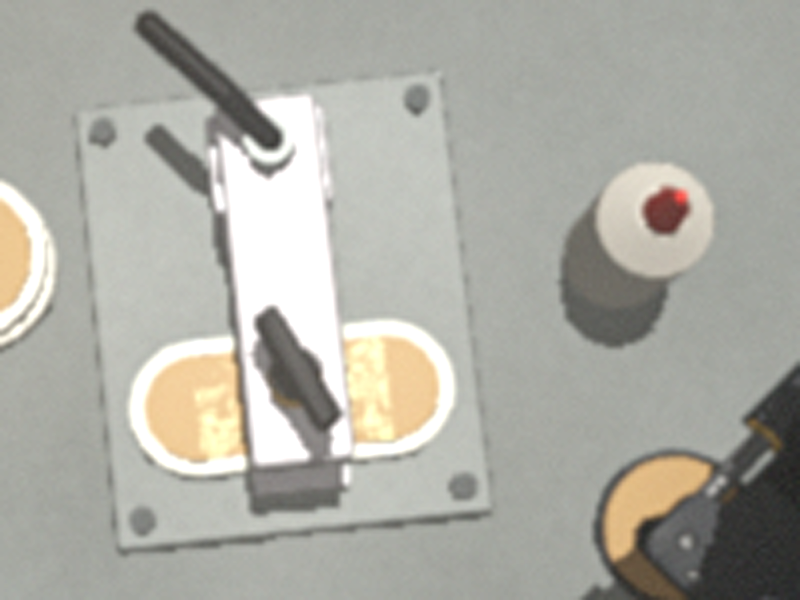

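The lever now runs from (275,138) to (148,18), a heading of about 45°, as expected for 1.2 rad. The knob is at about 30°, and the bottle, disc and panels have not moved.

```bash
python3 -c "
from rig import bot
print(bot.hand_in())"
```

```text
the job is handed in; nothing more can be done
None
```

The job is handed in: the screw bottomed firmly (0.7 N m peak, under the bushing's 1.2 N m), the knob was backed off a quarter turn (90° ± about 1°), and the lever was swung clockwise to its stop; the bottle, disc and panels showed no movement in the pictures.

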